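Find the hidden push-button and open the glass door

TASK

Somewhere along the white panel on the near top edge of the low wooden case a push-button lies sunk in the surface: feel along the panel for it with the fingertips and press it down until the case's glass door springs open, then take the hand away so that the button comes back up and the door stays open. Only touch and press: do not pick up or shift the whistle weight, the spice box or anything else that stands about or lies in the case.

Things in the scene. Friction and masses are not known exactly. Their poses are not given: they have to be found in the camera images.
- case: low case fixed to the shelf, 260 (its x) x 440 (its y) x 100 mm high, turned by up to 0.2 rad; origin at the centre of its underside, z up; its -x side is the near side, towards the robot. On top: a white rigid panel along the near side, 84 mm wide (x) and 440 mm long (y); behind it a glass door, hinged on the far (+x) edge. The weight and the spice box stand on the panel's ends.
- panel_mid (a point): middle of the white panel's level upper face, 100 mm above the shelf; axes as the case's. The push-button sits in a 46 (x) by 60 mm (y) opening centred on the panel's long centre line (through this point along y), anywhere from 60 mm to one side to 60 mm to the other side of this point. To move it the fingertips must be wholly inside the opening. The panel is bare to 140 mm either side.
- catch (a joint): travel of the push-button (white pad, 43 by 57 mm, 1.5 mm gap around) in m: 0 at rest, its face 2 mm below the panel's; grows straight down to 0.007 at its stop, 9 mm below the panel's face. A spring resists with 1.5 N at first, 6 N at the stop, and lifts it again when let go. It draws back the bolt that holds the door and frees it at about 0.005: press to the stop.
- flap (a joint): angle of the glass door in rad: 0 shut (level, locked by the bolt), about 1.15 fully open (front edge up, leaning away from the robot). Once freed it swings up by its own spring in about 1.5 s and stays up. The glass is 164 mm deep (x), 416 mm long (y), 5 mm thick.
- flap_edge (a point): middle of the glass door's front edge (upper face); shut, it lies 44 mm beyond the panel's centre line and 2 mm below its face; it rises about 150 mm and moves away from the robot as the door opens
- whistle: aluminium whistle weight of a cooker, 30 mm across, 42 mm high, loose, stands on one end of the white panel; origin at the centre of its underside
- spice_box: small yellow plastic spice box, 47 x 47 x 44 mm, loose, stands on the other end of the white panel; origin at the centre of its underside
- katori: empty steel bowl, 90 mm across, 34 mm high, loose, on the shelf to the left of the case; origin at the centre of its underside
- lid: stainless steel cooker lid, 180 mm across, 44 mm high with its knob, loose, lies flat on the shelf to the robot's right; origin at the centre of its underside
- jar: glass jar with steel cap, 64 mm across, 100 mm high, loose, to the robot's left; origin at the centre of its underside
- tumbler: steel tumbler, 72 mm across, 95 mm high, loose, farther to the left; origin at the centre of its underside
- ring_big: rubber gasket ring, 140 mm across, 10 mm thick, lies loose on the floor of the case under the glass; origin at the centre of its underside
- ring_small: rubber gasket ring, 104 mm across, 10 mm thick, nested inside the bigger ring; origin at the centre of its underside

How it is judged:
On the way, in this order (a step that is already met when the one before it is completed fails the run):
1. the hidden button is pressed in by at least 4 mm (value of joint catch above 0.004 m), for 0.05 s.
2. the freed glass door has swung up past 0.8 rad (value of joint flap above 0.8 rad), for 0.2 s.
At the end, for the whole second after the job is handed in: the glass door stands open by more than 0.8 rad, the button has come back to within 1.5 mm of its rest, and every loose thing is at rest within 20 mm of where it started (value of joint flap above 0.8 rad and value of joint catch below 0.0015 m and distance of each of whistle, spice_box, katori, lid, jar, tumbler, ring_big, ring_small from where it was at the start of the episode below 0.02 m and linear speed of each of whistle, spice_box, katori, lid, jar, tumbler below 0.05 m/s); the robot touches nothing.
It fails at once if a loose thing is lifted, carried or shifted by more than 30 mm (distance of any of whistle, spice_box, katori, lid, jar, tumbler, ring_big, ring_small from where it was at the start of the episode above 0.03 m).
It also fails if it takes over 51 s, if anything falls off the work surface, if the arm or the gripper's body presses on something with over 40 N, if the wrist force passes 120 N, or if a joint passes its speed limit or range.

ROBOT

A 6-joint arm with a two-finger parallel gripper is mounted at the origin on the work surface. World frame = base frame: x ahead of the robot, y to its left, z up, the work surface at z = 0. Lengths are in m, angles in rad, forces in N, time in s.
With the tool pointing down it reaches from about 0.35 to 0.925 m from the base axis. Payload 6.4 kg.
Tool frame: the origin (TCP) lies at the very end of the fingers, on their centre line; the grasp point (between the pads) lies 19 mm behind it; z points along the fingers, y is the direction in which the jaws open and shut (so a half turn about z gives the same grasp; the last joint's range is limited). The gripper opens to 85 mm and grips with 20 to 120 N. Pads are 22 mm wide; open, the fingers measure 114 mm over their backs; the gripper's body (76 mm by 85 mm) begins 54 mm behind the grasp point. The pads swing forward as they close: fully open they stand 13 mm farther back than shut.
Start: joints at [-0.174, 0.245, 1.558, -0, 1.339, -0.174], TCP at [0.65, 0, 0.231] pointing down, gripper open.
Joint ranges: [-3.13, 3.13], [-1.02, 2.26], [0.13, 2.54], [-0.95, 4.09], [0.21, 2.88], [-2.74, 2.74]. Speed limits (rad/s): [2.57, 2.57, 3.14, 3.14, 3.14, 3.14].

INTERFACE

Orientations are given as [roll, pitch, yaw] about the fixed x, y, z axes, in that order (R = Rz(yaw) Ry(pitch) Rx(roll)).
In Python, from station import read_state, vision, env gives the robot as it stands.
- The arm moves only by the tool step_arm, never from a script. Its argument "increments" is a list of rows, each a list of 3 entries, a list of its own where there are three numbers: the shift along the tool's x, y, z in m, then the turn about the tool's z in degrees, then the opening in per cent of the stroke, from 0 (shut) to 100 (fully open). In form: [[[x, y, z], spin, gripper], ...]. A call has exactly 8 rows; each row is the pose to reach, as a shift and turn from the pose commanded when the call began, along the tool's axes at that moment; what a row does not reach only later rows make up. A row lasts 1/10 s, in which the tool goes at most 50 mm and 8.59 degrees, less where a joint would pass 70% of its speed; a pose out of reach is approached as far as the arm can. A call with a gripper value outside its range is refused whole. The fingers move at their own pace and stop on an object; "force" is the grip in N (left out, the last holds). Time passes only in rows, so rows that repeat a pose let the fingers close, or fill a call up. It gives the time, the measured TCP pose, the force and the opening at its end, in the units of the state.
- read_state(): the state, without advancing time (a new reading comes with each control period).
- vision.get_image(name): name is "scene" or "side" or "wrist"; returns the picture (400x640x3 uint8, red, green, blue); there is no depth.
- vision.get_calibration(name): a dict with "mtx" (3x3 intrinsics, pixels), "view" (4x4, takes a point from world to camera coordinates); the wrist camera has in their place "T_tool_cam" (4x4, takes a point from camera to tool coordinates, whose origin is the TCP and whose axes are the flange's). Camera axes: x right, y down, z forward; pixel columns grow to the right and rows downward; lengths in m; the calibration is good to about 2 mm. A picture is of the moment at which its call begins: read the wrist's pose just before it. get_calibration takes no time and is no camera call.
- env.sign_off(): hands the job in, once; it reports no verdict.
The state is a dict: "clock": time; "joint_pos": joint angles; "joint_vel": joint speeds; "joint_efforts": joint torques, N m; "position": TCP position; "eef_rot": TCP orientation; "contact_force": force on the tool from outside, world axes, zero at the start; "ft_torque": the same for the moment, N m; "finger_gap": opening from 0.0 (shut) to 1.0 (fully open).
Only numpy, scipy, OpenCV 4.12 (cv2) and the standard library are available. Lean on these libraries where they do the work, as an engineer would, in place of code of your own. Each camera call takes 0.05 s, during which the arm holds its last target.

## Working session

There is one attempt and no reset: what is moved stays moved. The work goes in short steps, Python scripts to look and compute and a tool call to move; the robot and the scene stay as the last step left them, time stands still between calls to the robot, and variables do not carry over. Pictures are saved under pics/ and viewed, and the job is handed in when it is done.

Besides the shell and the picture viewer there is one more tool, called after "Request:" by a JSON object that holds its "name" and its "arguments". step_arm: Moves the arm, as the interface text tells. Its arguments: {"type":"object","properties":{"increments":{"type":"array"},"force":{"type":"number"}},"required":["increments"]}

```bash
mkdir -p pics
python3 - <<'E'
from station import read_state, vision, env
import cv2
print(read_state())
for n in ["scene","side","wrist"]:
    im=vision.get_image(n); cv2.imwrite(f"pics/{n}0.png",im[:,:,::-1])
    print(n,vision.get_calibration(n))
E
```

```text
{'clock': 0.0, 'joint_pos': array([-1.74105217e-01,  2.45837941e-01,  1.55903444e+00,  4.40772032e-05,
        1.33869973e+00, -1.74107933e-01]), 'joint_vel': array([-0.00033997,  0.00053713,  0.00057893, -0.00077257, -0.00163225,
       -0.00078495]), 'joint_efforts': array([ 6.17919522e-04, -4.29512215e+01, -3.26122355e+01, -1.30276699e-04,
        5.42047856e-03, -1.36905024e-05]), 'position': array([6.49434545e-01, 1.13046589e-04, 2.30154077e-01]), 'eef_rot': array([-3.13965055e+00, -3.85127853e-04,  1.57078849e+00]), 'contact_force': array([-0.084487  , -0.20861882, -0.55683698]), 'ft_torque': array([-0.01222191, -0.01716153, -0.02273915]), 'finger_gap': 1.0042863905951542}
scene {'mtx': array([[455.42285029,   0.        , 323.07974116],
       [  0.        , 455.42285029, 200.6716753 ],
       [  0.        ,   0.        ,   1.        ]]), 'view': array([[ 0.78554981,  0.61875975,  0.0069191 , -0.41473618],
       [ 0.46502715, -0.58292713, -0.66629251, -0.21587792],
       [-0.40824165,  0.52662353, -0.74565838,  1.69985499],
       [ 0.        ,  0.        ,  0.        ,  1.  
[... 257 characters left out ...]
0.12871217,  0.67838824, -0.72334126,  0.14855939],
       [ 0.1472475 , -0.70824923, -0.69043552,  1.05698896],
       [ 0.        ,  0.        ,  0.        ,  1.        ]])}
wrist {'mtx': array([[286.57125587,   0.        , 318.96132695],
       [  0.        , 286.57125587, 195.83588763],
       [  0.        ,   0.        ,   1.        ]]), 'T_tool_cam': array([[ 3.25680673e-04, -9.46419846e-01, -3.22938646e-01,
         8.36866084e-02],
       [ 9.99999845e-01,  1.62416173e-04,  5.32505897e-04,
        -6.04486465e-04],
       [-4.51523690e-04, -3.22938769e-01,  9.46419752e-01,
        -1.42887425e-01],
       [ 0.00000000e+00,  0.00000000e+00,  0.00000000e+00,
         1.00000000e+00]])}
```

View pics/scene0.png

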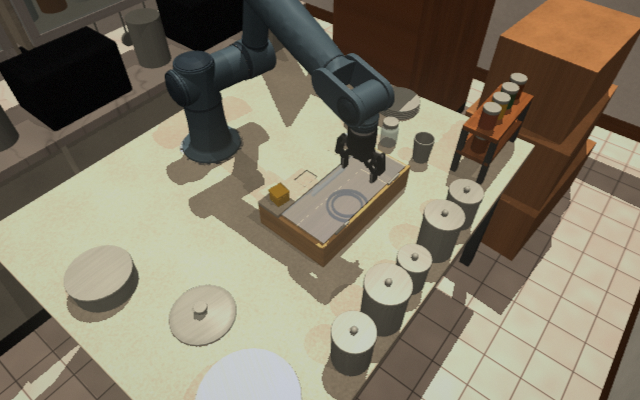

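View pics/side0.png

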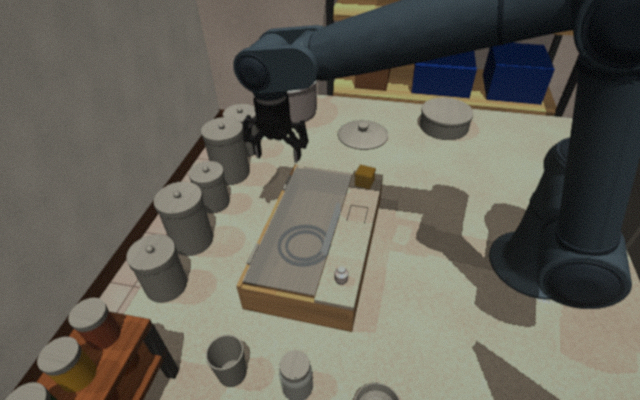

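View pics/wrist0.png

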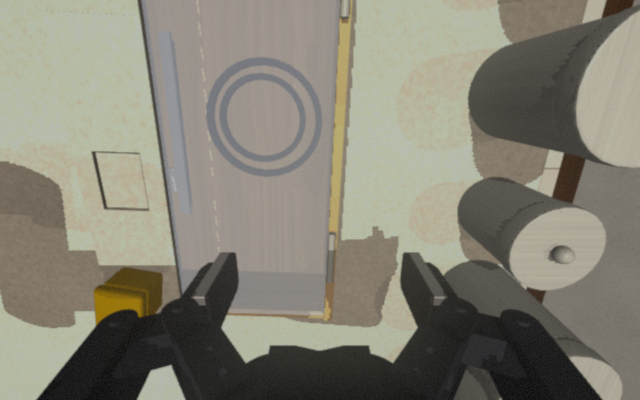

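The wrist and side views both show a thin outline on the white panel, at wrist px (93–148, 150–210) and side px (347–368, 205–222). That is probably the button's gap. Next I measure it.

```bash
cat > h.py <<'E'
import numpy as np, cv2
from scipy.spatial.transform import Rotation as R
from station import vision
def ray(name,px,state=None):
    c=vision.get_calibration(name); d=np.linalg.inv(c['mtx'])@[px[0],px[1],1]
    if name=='wrist':
        T=np.eye(4);T[:3,:3]=R.from_euler('xyz',state['eef_rot']).as_matrix();T[:3,3]=state['position'];M=T@c['T_tool_cam']
    else: M=np.linalg.inv(c['view'])
    return M[:3,3],M[:3,:3]@d
def onz(name,px,z,state=None):
    o,d=ray(name,px,state); return o+d*(z-o[2])/d[2]
E
python3 - <<'E'
import cv2
a=cv2.imread('pics/wrist0.png'); cv2.imwrite('pics/w0c.png',cv2.resize(a[130:330,60:260],None,fx=3,fy=3,interpolation=cv2.INTER_NEAREST))
b=cv2.imread('pics/side0.png'); cv2.imwrite('pics/s0c.png',cv2.resize(b[150:330,230:400],None,fx=3.3,fy=3.3,interpolation=cv2.INTER_CUBIC))
E
```

```text
(no output)
```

View pics/w0c.png

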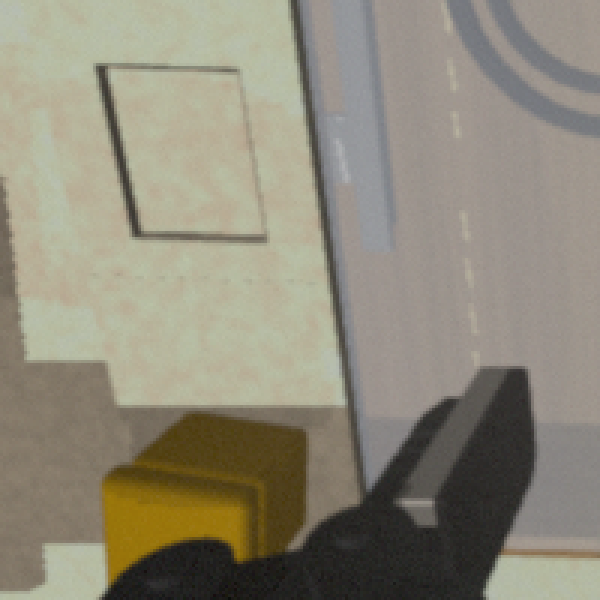

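View pics/s0c.png

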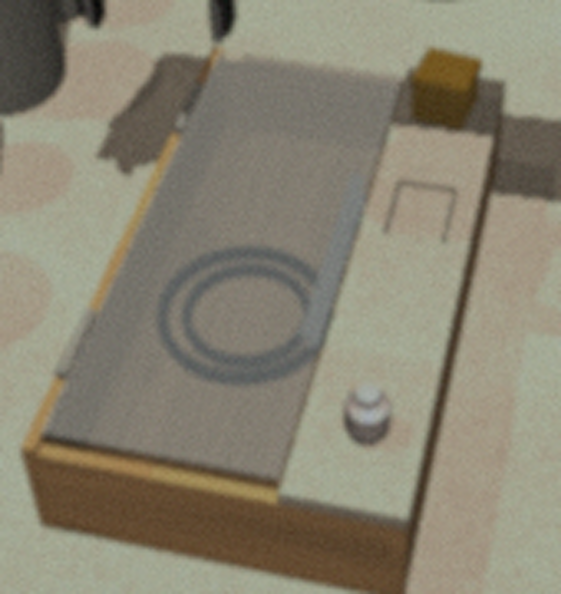

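The wrist crop shows the button outline with crop corners (97,66), (240,70), (267,241), (135,237). The yellow box stands beyond it, towards −y.

Run:
```python
from h import *
from station import read_state
s=read_state()
P=[onz('wrist',(60+u/3,130+v/3),.1,s)[:2] for u,v in [(97,66),(240,70),(267,241),(135,237)]]
P=np.array(P);print(P.round(4)); print([np.linalg.norm(P[i]-P[(i+1)%4]).round(4) for i in range(4)],P.mean(0))
d=P[0]-P[3];print('ang long',np.arctan2(-d[0],d[1]))
e=[onz('wrist',(60+u/3,130+v/3),.1,s)[:2] for u,v in [(295,0),(360,490)]];d=e[0]-e[1];print('panel edge',e,np.arctan2(-d[0],d[1]))
# side: corners of outline (crop/3.3 + (230,150))
Q=[onz('side',(230+u/3.3,150+v/3.3),.1)[:2].round(4) for u,v in [(387,234),(398,182),(457,187),(447,242)]];print(Q)
for n,(u,v) in dict(nr=(494,135),nl=(408,520),fl=(280,498),fr=(392,123)).items(): print(n,onz('side',(230+u/3.3,150+v/3.3),.1)[:2])
print('whistle base',onz('side',(230+368/3.3,150+430/3.3),.1))
print('box base',onz('side',(230+443/3.3,150+118/3.3),.1))
```

```text
[[ 0.4317  0.0348]
 [ 0.4771  0.0335]
 [ 0.4745 -0.0253]
 [ 0.4297 -0.0239]]
[np.float64(0.0455), np.float64(0.0589), np.float64(0.0449), np.float64(0.0587)] [0.45325985 0.00478797]
ang long -0.03362125125467025
panel edge [array([0.49870748, 0.05547342]), array([ 0.49045132, -0.12706305])] -0.04519938100953777
[array([0.4719, 0.0361]), array([ 0.4726, -0.0214]), array([ 0.4266, -0.0244]), array([0.4265, 0.036 ])]
nr [ 0.40480995 -0.09034506]
nl [0.4190077  0.27808116]
fl [0.50066685 0.27761701]
fr [ 0.48837098 -0.08956315]
whistle base [0.45512406 0.21568389 0.1       ]
box base [ 0.44818312 -0.10349371  0.1       ]
```

Centre of the opening is about (0.453, 0.005), case yaw about −0.04, and the measured 45×59 mm matches the stated opening. Next I shut the fingers, turn the jaws along the panel with the camera side towards the robot, and move above it.

Request:
{"name": "step_arm", "arguments": {"increments": [[[0,-0.02,0],-8,0],[[0.001,-0.05,0],-16,0],[[0.002,-0.08,0],-24,0],[[0.003,-0.11,0],-32,0],[[0.004,-0.14,0],-40,0],[[0.005,-0.17,0],-48,0],[[0.005,-0.19,0],-56,0],[[0.005,-0.2,0],-64,0]], "force": 60}}

```text
clock: 0.95
position: [0.4484, 0.0053, 0.2308]
eef_rot: [-3.141, -0.001, 2.694]
contact_force: [0.0, -0.6, -0.7]
finger_gap: 0.001
```

Request:
{"name": "step_arm", "arguments": {"increments": [[[0,0,0.01],-8,0],[[0,0,0.025],-16,0],[[0,0,0.045],-24,0],[[0,0,0.06],-24,0],[[0,0,0.07],-24,0],[[0,0,0.075],-24,0],[[0,0,0.075],-24,0],[[0,0,0.075],-24,0]]}}

```text
clock: 1.75
position: [0.4505, 0.0049, 0.1569]
eef_rot: [-3.141, 0.001, 3.107]
contact_force: [-0.4, 0.4, -0.6]
finger_gap: -0.001
```

Run:
```python
from h import *
from station import read_state
s=read_state();print(s['position'],s['eef_rot'],s['contact_force'],s['finger_gap'],s['clock'])
a=vision.get_image('wrist')[:,:,::-1];cv2.imwrite('pics/w1.png',a)
b=vision.get_image('side')[:,:,::-1];cv2.imwrite('pics/s1.png',cv2.resize(b[120:330,200:420],None,fx=2.8,fy=2.8))
```

```text
[0.4504625  0.00489192 0.15691967] [-3.14136971e+00  1.05509142e-03  3.10661670e+00] [-0.399382    0.39523777 -0.56583763] -0.001326930224191634 1.75
```

View pics/w1.png

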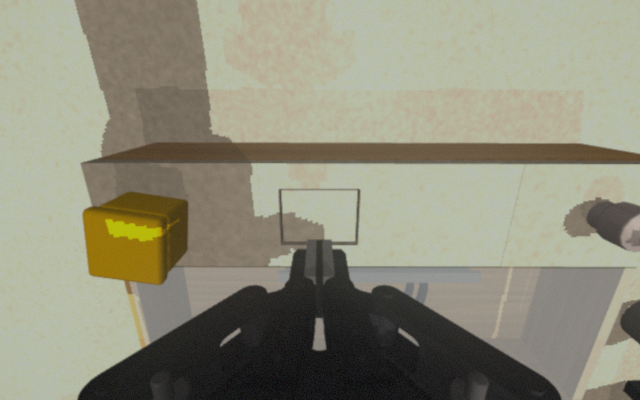

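View pics/s1.png

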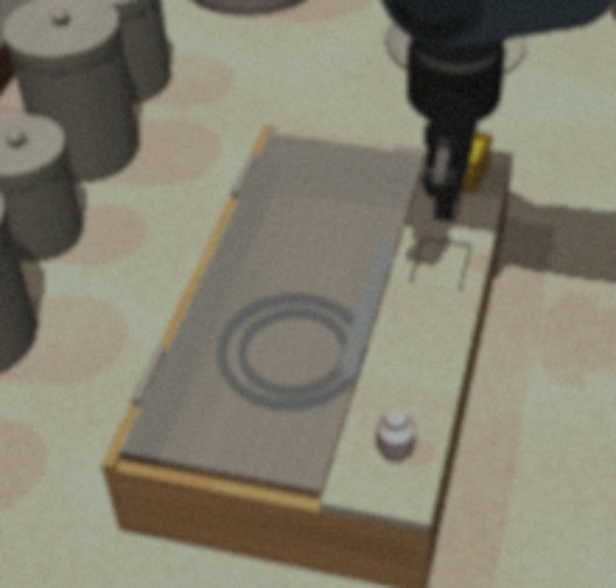

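The wrist view shows the full outline at px (279–359, 189–244). The box is to the left and the whistle to the right, both well clear of the fingers.

Run:
```python
from h import *
s=dict(position=[0.4504625,0.00489192,0.15691967],eef_rot=[-3.14136971,1.05509142e-03,3.1066167])
P=np.array([onz('wrist',p,.1,s)[:2] for p in [(279,188.5),(359.5,188.5),(358.5,244),(280.5,243)]]);print(P.round(4),P.mean(0))
print([np.linalg.norm(P[i]-P[(i+1)%4]).round(4) for i in range(4)])
E=R.from_euler('xyz',s['eef_rot']).as_matrix();print('shift in tool',E.T@np.r_[P.mean(0)-s['position'][:2],0])
for n,p in dict(nearL=(85,162),farL=(137,266),nearR=(635,162),box_r=(188,250)).items(): print(n,onz('wrist',p,.1,s)[:2])
```

```text
[[ 0.4283 -0.0231]
 [ 0.4303  0.0357]
 [ 0.4758  0.0354]
 [ 0.4728 -0.0255]] [0.45182611 0.00561515]
[np.float64(0.0588), np.float64(0.0455), np.float64(0.061), np.float64(0.0446)]
shift in tool [-1.33748091e-03  7.70472915e-04  1.23939319e-06]
nearL [ 0.40391326 -0.15882447]
farL [ 0.48953217 -0.14247453]
nearR [0.41740559 0.23041115]
box_r [ 0.47648626 -0.09881395]
```

The centre agrees to about 1.5 mm with the earlier value. Now down to just above the panel.

Request:
{"name": "step_arm", "arguments": {"increments": [[[-0.001,0.001,0.01],0,0],[[-0.001,0.001,0.022],0,0],[[-0.001,0.001,0.034],0,0],[[-0.001,0.001,0.044],0,0],[[-0.001,0.001,0.05],0,0],[[-0.001,0.001,0.053],0,0],[[-0.001,0.001,0.053],0,0],[[-0.001,0.001,0.053],0,0]]}}

```text
clock: 2.65
position: [0.4514, 0.0059, 0.1036]
eef_rot: [-3.141, 0.001, 3.107]
contact_force: [0.8, -0.5, -0.4]
finger_gap: -0.003
```

Request:
{"name": "step_arm", "arguments": {"increments": [[[0,0,0.001],0,0],[[0,0,0.002],0,0],[[0,0,0.003],0,0],[[0,0,0.004],0,0],[[0,0,0.005],0,0],[[0,0,0.006],0,0],[[0,0,0.007],0,0],[[0,0,0.007],0,0]]}}

```text
clock: 3.45
position: [0.4511, 0.006, 0.0964]
eef_rot: [3.142, -0.0, 3.107]
contact_force: [-1.8, -0.7, 3.7]
finger_gap: 0.002
```

The tip is at 0.0964, below the panel face, with about 4 N of spring-like force, so it is on the button. Next I press to the stop.

Request:
{"name": "step_arm", "arguments": {"increments": [[[0,0,0.001],0,0],[[0,0,0.002],0,0],[[0,0,0.003],0,0],[[0,0,0.004],0,0],[[0,0,0.005],0,0],[[0,0,0.0055],0,0],[[0,0,0.006],0,0],[[0,0,0.006],0,0]]}}

```text
clock: 4.25
position: [0.4511, 0.006, 0.0908]
eef_rot: [3.142, -0.001, 3.107]
contact_force: [-4.5, 0.6, 9.4]
finger_gap: 0.004
```

Run:
```python
from h import *
from station import read_state
s=read_state();print(s['position'],s['contact_force'],s['clock'])
b=vision.get_image('side')[:,:,::-1];cv2.imwrite('pics/s2.png',b)
```

```text
[0.45110687 0.00596137 0.09076723] [-4.47081418  0.60516567  9.37797892] 4.25
```

View pics/s2.png

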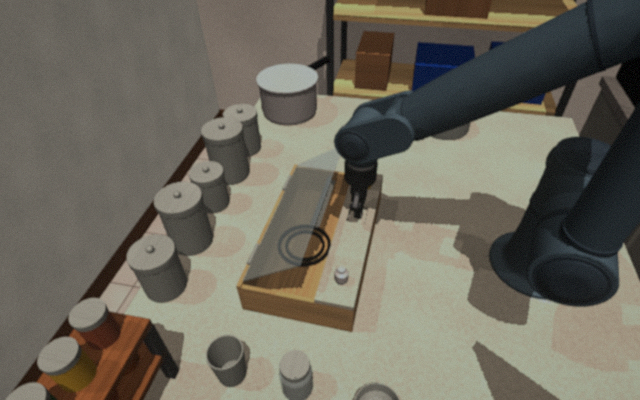

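The side view shows the glass already rising: its front edge has lifted off the case at about px (330,160)–(270,280). The tip is at 0.0908 with 9 N, which is the stop. I hold while the door swings, then withdraw straight up.

Request:
{"name": "step_arm", "arguments": {"increments": [[[0,0,0],0,0],[[0,0,0],0,0],[[0,0,0],0,0],[[0,0,0],0,0],[[0,0,0],0,0],[[0,0,0],0,0],[[0,0,0],0,0],[[0,0,0],0,0]]}}

```text
clock: 5.1
position: [0.4511, 0.006, 0.0908]
eef_rot: [-3.142, -0.0, 3.107]
contact_force: [-5.0, 1.1, 8.7]
finger_gap: -0.002
```

Request:
{"name": "step_arm", "arguments": {"increments": [[[0,0,0],0,0],[[0,0,0],0,0],[[0,0,0],0,0],[[0,0,0],0,0],[[0,0,0],0,0],[[0,0,0],0,0],[[0,0,0],0,0],[[0,0,0],0,0]]}}

```text
clock: 5.9
position: [0.4511, 0.0059, 0.0908]
eef_rot: [-3.142, -0.0, 3.107]
contact_force: [-4.0, 0.9, 8.6]
finger_gap: 0.003
```

Run:
```python
from h import *
from station import read_state
s=read_state();print(s['position'],s['contact_force'],s['clock'])
b=vision.get_image('side')[:,:,::-1];cv2.imwrite('pics/s3.png',b)
```

```text
[0.45112236 0.00594323 0.09077096] [-3.95462758  0.94835811  8.5518486 ] 5.9
```

View pics/s3.png

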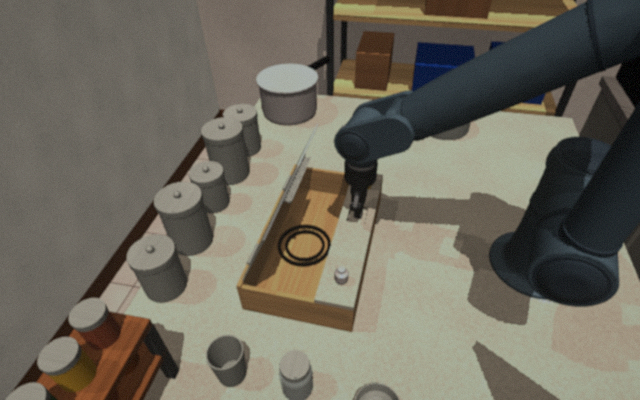

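The door is fully open, with the glass edge at about px (315,130)–(250,260). Now I take the hand straight up.

Request:
{"name": "step_arm", "arguments": {"increments": [[[0,0,-0.005],0,0],[[0,0,-0.012],0,0],[[0,0,-0.022],0,0],[[0,0,-0.035],0,0],[[0,0,-0.05],0,0],[[0,0,-0.065],0,0],[[0,0,-0.075],0,0],[[0,0,-0.08],0,0]]}}

```text
clock: 6.75
position: [0.4517, 0.0058, 0.1718]
eef_rot: [-3.141, 0.002, 3.107]
contact_force: [0.2, -0.8, -0.3]
finger_gap: 0.002
```

Request:
{"name": "step_arm", "arguments": {"increments": [[[0,0,0],0,0],[[0,0,0],0,0],[[0,0,0],0,0],[[0,0,0],0,0],[[0,0,0],0,0],[[0,0,0],0,0],[[0,0,0],0,0],[[0,0,0],0,0]]}}

```text
clock: 7.55
position: [0.451, 0.006, 0.1703]
eef_rot: [3.142, -0.0, 3.107]
contact_force: [-0.3, 0.0, -0.4]
finger_gap: 0.0
```

Run:
```python
from h import *
from station import read_state
s=read_state();print(s['position'],s['contact_force'],s['clock'])
b=vision.get_image('side')[:,:,::-1];w=vision.get_image('wrist')[:,:,::-1]
a=cv2.imread('pics/side0.png')
d=cv2.absdiff(a,b).max(2)
# displacement check of loose things by template match on the side view
for n,(x0,y0,x1,y1) in dict(whistle=(328,260,354,288),box=(352,163,379,190),jar=(276,345,318,399),tumbler=(204,332,248,388)).items():
    t=a[y0:y1,x0:x1]; r=cv2.matchTemplate(b[y0-12:min(400,y1+12),x0-12:x1+12],t,cv2.TM_CCOEFF_NORMED);_,m,_,l=cv2.minMaxLoc(r);print(n,m,l[0]-12,l[1]-12)
cv2.imwrite('pics/s4.png',b);cv2.imwrite('pics/w4.png',w)
```

```text
[0.45103683 0.00596763 0.17026584] [-0.33807376  0.00897874 -0.3743812 ] 7.55
whistle 0.9877948760986328 0 0
box 0.4273659288883209 3 2
jar 0.9933203458786011 0 0
tumbler 0.9952058792114258 0 0
```

View pics/s4.png

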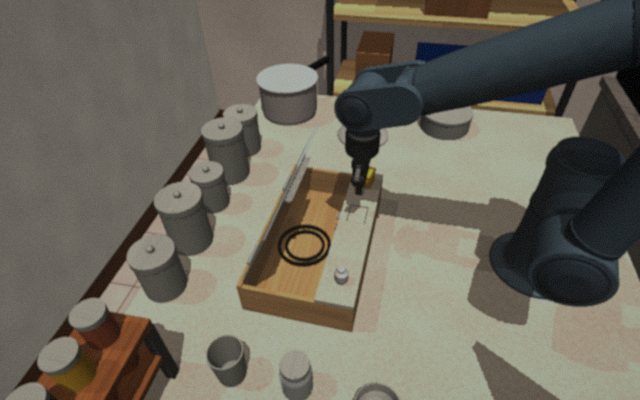

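View pics/w4.png

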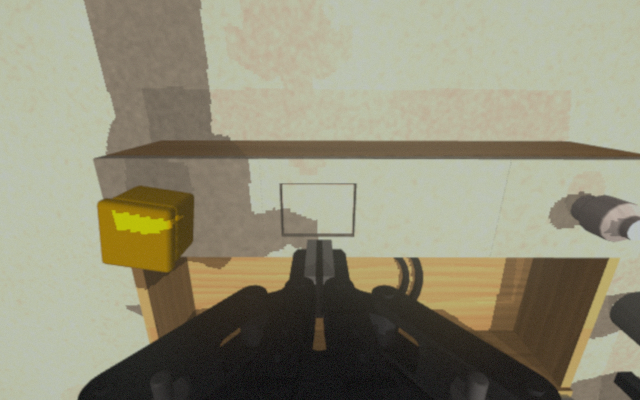

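The door stands open. The button outline at wrist px (280–355, 183–236) looks as thin as it did at rest, and nothing has moved. The box's template match is low only because the gripper hides part of it in the side view; in the wrist view it stands where it was. I hand the job in.

Run:
```python
from station import env
print(env.sign_off())
```

```text
the job is handed in; nothing more can be done
None
```

The button was pressed to its stop, the glass door sprang fully open, and I handed the job in with the hand clear. The hand-in gives no verdict.

- **Finding the button:** I saw its outline in the wrist camera first, centred at about (0.452, 0.005). I then confirmed it by touch: the shut fingertips went 3.6 mm below the panel face against about 4 N of spring force.
- **Pressing:** I pressed down to z = 0.0908 with about 9 N, held while the door swung up, then withdrew straight up to z = 0.170.
- **Last checks:** At 7.55 s the side view showed the door fully open. I judged the button back up by eye, from its outline looking as thin as at rest. The force on the tool was about 0.
- **Loose things:** In the side view the whistle, jar and tumbler had shifted 0 px. The spice box check failed (match score 0.43) because the gripper hid part of it. By eye in the wrist view it stood where it had been. The rings looked in place in the side view. I did not measure the katori or the lid, but the arm went nowhere near them.

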